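# Sort microscope parts into their lined trays

### The job

Tidy the inspection bench: put both black eyepieces in the blue-lined tray, both aluminium rod clamps in the yellow-lined tray, and the black sample carrier with the green sample in the white-lined tray. Set each one down gently without dropping it, standing on the lining of its tray the same way up as you found it and not on another part, and leave the cleaner bottle and the screwdriver where they are.

Things in the scene. Friction and masses are not known exactly. Their poses are not given: they have to be found in the camera images.
- eyepiece_a: Microscope eyepiece (one of two alike), standing upright: a round aluminium barrel 30 mm across from 0 to 20 mm height, above it a black round body 38 mm across from 20 to 48 mm height with a thin white ring and a glass disc on top; 48 mm tall, about 90 g. Origin at the centre of its underside, z up along its axis (yaw means nothing).
- eyepiece_b: Microscope eyepiece (one of two alike), standing upright: a round aluminium barrel 30 mm across from 0 to 20 mm height, above it a black round body 38 mm across from 20 to 48 mm height with a thin white ring and a glass disc on top; 48 mm tall, about 90 g. Origin at the centre of its underside, z up along its axis (yaw means nothing).
- clamp_a: Rod clamp (one of two alike): bare aluminium block 40 (x) by 30 (y) by 32 mm high with a dark round bore and slit seen on top, and a black thumb knob (16 mm across, its axis 16 mm up) sticking out of its +x end to 36 mm from the origin; about 110 g. Lies flat. Origin at the centre of the block's underside, z up. The 30 mm sides (facing +y and -y) are free to grip.
- clamp_b: Rod clamp (one of two alike): bare aluminium block 40 (x) by 30 (y) by 32 mm high with a dark round bore and slit seen on top, and a black thumb knob (16 mm across, its axis 16 mm up) sticking out of its +x end to 36 mm from the origin; about 110 g. Lies flat. Origin at the centre of the block's underside, z up. The 30 mm sides (facing +y and -y) are free to grip.
- carrier: Sample carrier: flat black plate 60 (x) by 40 (y) by 15 mm high with a green round sample 28 mm across and 4 mm high fixed on the middle of its top; about 100 g. Lies flat, sample up. Origin at the centre of its underside, z up.
- tray_blue: Low open tray, grey walls, blue lining: outside 108 (x) by 138 (y) mm, inside 100 by 130 mm, walls 4 mm thick with the rim 22 mm above the bench, lining surface 7 mm above the bench. Fixed to the bench. Home of the two eyepieces. Origin at the centre of its underside (bench level), z up, y along the long side.
- tray_yellow: Low open tray, grey walls, yellow lining: outside 108 (x) by 138 (y) mm, inside 100 by 130 mm, walls 4 mm thick with the rim 22 mm above the bench, lining surface 7 mm above the bench. Fixed to the bench. Home of the two rod clamps. Origin at the centre of its underside (bench level), z up, y along the long side.
- tray_white: Low open tray, grey walls, white lining: outside 108 (x) by 138 (y) mm, inside 100 by 130 mm, walls 4 mm thick with the rim 22 mm above the bench, lining surface 7 mm above the bench. Fixed to the bench. Home of the sample carrier. Origin at the centre of its underside (bench level), z up, y along the long side.
- cleaner: Bystander, not to be moved: small amber bottle with a white cap, 34 mm across, 70 mm tall, standing loose between two trays. Origin at the centre of its underside.
- driver: Bystander, not to be moved: screwdriver with a red handle, 140 mm long, less than 35 mm high, lying loose between two trays along its own x axis. Origin on the bench near the middle of its length.
Mind the look-alikes: they are no part of the job. Leave any pink look-alike of the clamp_a alone.

How it is judged (in metres and radians):
At the end, for the whole second after the job is handed in: Eyepieces in the blue, clamps in the yellow, carrier in the white tray: each origin within 45 mm (tray x) and 60 mm (tray y) of the tray centre, 3 to 12 mm above the tray underside, within 0.12 rad of upright, slower than 0.02 m/s and 0.2 rad/s (x of eyepiece_a in the frame of tray_blue between -0.045 and 0.045 m and y of eyepiece_a in the frame of tray_blue between -0.06 and 0.06 m and z of eyepiece_a in the frame of tray_blue between 0.003 and 0.012 m and angle between each of eyepiece_a, eyepiece_b, clamp_a, clamp_b, carrier's own z axis and vertical below 0.12 rad and linear speed of each of eyepiece_a, eyepiece_b, clamp_a, clamp_b, carrier below 0.02 m/s and angular speed of each of eyepiece_a, eyepiece_b, clamp_a, clamp_b, carrier below 0.2 rad/s and x of eyepiece_b in the frame of tray_blue between -0.045 and 0.045 m and y of eyepiece_b in the frame of tray_blue between -0.06 and 0.06 m and z of eyepiece_b in the frame of tray_blue between 0.003 and 0.012 m and x of clamp_a in the frame of tray_yellow between -0.045 and 0.045 m and y of clamp_a in the frame of tray_yellow between -0.06 and 0.06 m and z of clamp_a in the frame of tray_yellow between 0.003 and 0.012 m and x of clamp_b in the frame of tray_yellow between -0.045 and 0.045 m and y of clamp_b in the frame of tray_yellow between -0.06 and 0.06 m and z of clamp_b in the frame of tray_yellow between 0.003 and 0.012 m and x of carrier in the frame of tray_white between -0.045 and 0.045 m and y of carrier in the frame of tray_white between -0.06 and 0.06 m and z of carrier in the frame of tray_white between 0.003 and 0.012 m); the robot touches nothing.
It fails at once if a part was dropped or knocked: it moves faster than 0.6 m/s with no finger on it ((linear speed of eyepiece_a above 0.6 m/s and contact force between the fingers and eyepiece_a below 0.05 N) or (linear speed of eyepiece_b above 0.6 m/s and contact force between the fingers and eyepiece_b below 0.05 N) or (linear speed of clamp_a above 0.6 m/s and contact force between the fingers and clamp_a below 0.05 N) or (linear speed of clamp_b above 0.6 m/s and contact force between the fingers and clamp_b below 0.05 N) or (linear speed of carrier above 0.6 m/s and contact force between the fingers and carrier below 0.05 N)).
It fails at once if the cleaner bottle was moved by more than 15 mm or tipped (distance of cleaner from where it was at the start of the episode above 0.015 m or angle between cleaner's own z axis and vertical above 0.3 rad).
It fails at once if the screwdriver was moved by more than 15 mm (distance of driver from where it was at the start of the episode above 0.015 m).
It also fails if it takes over 120 s, if anything falls off the work surface, if the arm or the gripper's body presses on something with over 40 N, if the wrist force passes 120 N, or if a joint passes its speed limit or range.

### The arm

A 6-joint arm with a two-finger parallel gripper is mounted at the origin on the work surface. World frame = base frame: x ahead of the robot, y to its left, z up, the work surface at z = 0. Lengths are in m, angles in degrees, forces in N, time in s.
With the tool pointing down it reaches from about 0.375 to 0.9 m from the base axis. Payload 3.1 kg.
Tool frame: the origin (TCP) lies on the centre line of the jaws, within the pads' length; the fingertips stand 17 mm ahead of it and the grasp point (between the pads) lies 2 mm behind it; z points along the fingers, y is the line along which they close (so a half turn about z gives the same grasp; the last joint's range is limited). The gripper opens to 87 mm and grips with 3 to 60 N. Pads are 19 mm wide; open, the fingers measure 117 mm over their backs; the gripper's body (75 mm by 190 mm) begins 51 mm behind the grasp point.
Start: joints at [-83.394, 30.224, 82.088, -0, 67.689, -10.227], TCP at [0.181, -0.598, 0.24] pointing down, gripper open.
Joint ranges: [-176.69, 176.69], [-43.24, 126.21], [12.49, 139.97], [-82, 262], [0, 151.66], [-163.58, 163.58]. Speed limits (degrees/s): [159.86, 159.86, 180, 180, 180, 180].

### API

Orientations are given as a 3x3 rotation matrix whose columns are the frame's x, y, z axes.
In Python, from rig import bot, imaging, finder gives the robot as it stands. The module is installed in compiled form; this text tells all that it offers.
- The arm moves only by the tool play_rows, never from a script. Its argument "motion" is a list that holds one entry, the list of rows, each a list of 6 numbers: the shift along the tool's x, y, z in fractions of the full range, 1 being 0.8 m, then the turn, a rotation vector about the tool's x, y, z in fractions of the full range, 1 being 90 degrees. In form: [[[dx, dy, dz, wx, wy, wz], ...]]. A call has 1 to 8 rows; each row is the pose to reach, as a shift and turn from the pose commanded when the call began, along the tool's axes at that moment; what a row does not reach only later rows make up. A row lasts 1/12 s, in which the tool goes at most 41.7 mm and 7.16 degrees, less where a joint would pass 70% of its speed; a pose out of reach is approached as far as the arm can. A shift or turn number past 1, either way, is cut back to 1. A call with a gripper value outside its range is refused whole. "fingers" is the finger opening in m, from 0 to 0.087, set as the call begins (left out, the last holds). The fingers move at their own pace and stop on an object; the grip force is fixed at half the most. Time passes only in rows, so rows that repeat a pose let the fingers close. It gives the time, the measured TCP pose, the force, the opening and the grip force at its end, in the units of the state.
- bot.read_state(): the state, without advancing time (a new reading comes with each control period).
- imaging.capture(name): name is "scene" or "top"; returns a dict with "frame" (384x512x3 uint8, red, green, blue), "camera_matrix" (3x3 intrinsics, pixels), "R" (3x3) and "t" (3): a world point X has camera coordinates R X + t. Camera axes: x right, y down, z forward; pixel columns grow to the right and rows downward; lengths in m; the calibration is good to about 2 mm. A picture is of the moment at which its call begins. There is no depth.
- bot.hand_in(): hands the job in; it is judged then, once.
Trained networks look in the newest picture that a camera, given by its name, has taken for a name from the list of things; names that differ only in an ending like _2 or _b are one class to them, and where a whole thing is asked for, a point or a joint stands for the part that bears it (a point fixed in the world has none). Each returns a list of dicts, best first, with "confidence" (0 to 1); they miss things now and then, are a little off and sometimes report something else, mostly with a low value. They report only what shows in the picture. A call takes as long as a camera call. They do not tell look-alikes from the thing itself.
- finder.recognise(camera, name): "at" ([x, y, z] in m, in world coordinates, good to about 4 mm: the middle of the surface that is visible of it).
- finder.outline_of(camera, name): "pixels" (384x512 bool, what is visible of it).
The state is a dict: "time_s": time; "joint_positions": joint angles; "qvel": joint speeds; "tau": joint torques, N m; "position": TCP position; "tcp_rot": TCP orientation; "force": force on the tool from outside, world axes, zero at the start; "moment": the same for the moment, N m; "opening": opening from 0.0 (shut) to 1.0 (fully open); "grasp_force": force on a finger pad.
Only numpy, scipy, OpenCV 4.12 (cv2) and the standard library are available. Lean on these libraries where they do the work, as an engineer would, in place of code of your own. Each camera call takes 0.05 s, during which the arm holds its last target. There are 200 camera calls.

## Working session

There is one attempt and no reset: what is moved stays moved. The work goes in short steps, Python scripts to look and compute and a tool call to move; the robot and the scene stay as the last step left them, time stands still between calls to the robot, and variables do not carry over. Pictures are saved under pics/ and viewed, at most 14 in all, crops included, and the job is handed in when it is done.

Besides the shell and the picture viewer there is one more tool, called after ">>>" as a command line: name --argument value ..., lists and objects as JSON in quotes. play_rows: Moves the arm, as the interface text tells. Its arguments: {"type":"object","properties":{"motion":{"type":"array"},"fingers":{"type":"number"}},"required":["motion"]}

```bash
mkdir -p pics; cat > h.py <<'E'
import numpy as np, cv2
from rig import bot, imaging, finder
def save(c,n):
    d=imaging.capture(c); cv2.imwrite(f'pics/{n}.png',cv2.cvtColor(d['frame'],cv2.COLOR_RGB2BGR)); return d
def ray(d,u,v,z):
    K,R,t=[np.array(d[k]) for k in('camera_matrix','R','t')]
    c=-R.T@t; r=R.T@np.linalg.inv(K)@[u,v,1]; return c+r*(z-c[2])/r[2]
E
python3 - <<'E'
from h import *
np.set_printoptions(precision=4,suppress=True)
a=save('top','top0');b=save('scene','scene0')
for d in(a,b): print(-np.array(d['R']).T@d['t'])
for n in ['eyepiece_a','clamp_a','carrier','tray_blue','tray_yellow','tray_white','cleaner','driver']:
    for c,d in(('top',a),('scene',b)):
        for r in finder.recognise(c,n):
            p=np.array(r['at']);q=d['camera_matrix']@(d['R']@p+d['t']);print(n,c,p,round(r['confidence'],2),(q/q[2])[:2].round())
s=bot.read_state();print(s)
E
```

```text
[0.4412 0.0576 0.9054]
[ 1.285  -0.3204  0.7246]
eyepiece_a top [ 0.4499 -0.2649  0.0523] 0.77 [401. 223.]
eyepiece_a top [0.4799 0.1509 0.0524] 0.72 [198. 206.]
eyepiece_a scene [0.4967 0.1471 0.0395] 0.73 [282. 181.]
eyepiece_a scene [ 0.4679 -0.2775  0.0438] 0.65 [132. 219.]
clamp_a top [ 0.475  -0.1551  0.0327] 0.94 [346. 210.]
clamp_a top [0.4376 0.3666 0.0369] 0.93 [ 93. 226.]
clamp_a top [0.4681 0.2775 0.0306] 0.88 [138. 211.]
clamp_a top [0.3846 0.2553 0.0283] 0.79 [148. 252.]
clamp_a scene [0.3893 0.2484 0.0308] 0.76 [293. 157.]
clamp_a scene [0.4787 0.2709 0.0217] 0.74 [314. 171.]
clamp_a scene [ 0.4868 -0.157   0.0283] 0.72 [180. 214.]
clamp_a scene [0.4463 0.3659 0.0277] 0.7 [334. 157.]
carrier top [0.4881 0.0056 0.0137] 0.68 [269. 204.]
carrier scene [0.5007 0.0065 0.0165] 0.57 [238. 202.]
tray_blue top [ 0.6418 -0.244   0.0065] 0.71 [382. 136.]
tray_blue scene [ 0.6474 -0.2487  0.0073] 0.73 [165. 273.]
tray_blue scene [0.6192 0.2388 0.0096] 0.68 [332. 204.]
tray_yellow top [0.6166 0.2393 0.0077] 0.88 [161. 143.]
tray_yellow scene [0.6196 0.2396 0.0104] 0.97 [332. 204.]

[... 301 characters left out ...]
.117  0.021] 0.64 [326. 161.]
driver top [ 0.4512 -0.2693  0.049 ] 0.5 [402. 222.]
driver scene [ 0.5966 -0.121   0.0244] 0.84 [208. 237.]
{'time_s': 0.9, 'joint_positions': array([-83.3935,  30.2207,  82.0894,  -0.0005,  67.6914, -10.2275]), 'qvel': array([ 0.0682,  0.0123, -0.0332, -0.0063, -0.0646,  0.0073]), 'tau': array([ -0.0006, -44.0004, -17.6989,   0.0634,   0.0504,  -0.    ]), 'position': array([ 0.181 , -0.5982,  0.2396]), 'tcp_rot': array([[ 0.9571,  0.2896, -0.    ],
       [ 0.2896, -0.9571,  0.    ],
       [-0.    , -0.    , -1.    ]]), 'force': array([-0.1423, -1.0486,  0.0771]), 'moment': array([ 0.0227, -0.0033,  0.0013]), 'grasp_force': 0.0, 'opening': 0.9993625015978829}
```

```bash
python3 -c "
import cv2;i=cv2.imread('pics/top0.png');cv2.imwrite('pics/top0z.png',cv2.resize(i[90:280,60:460],None,fx=2,fy=2,interpolation=cv2.INTER_CUBIC))
cv2.imwrite('pics/clampz.png',cv2.resize(i[190:270,70:170],None,fx=6,fy=6,interpolation=cv2.INTER_CUBIC))"
```

```text
(no output)
```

View pics/top0z.png

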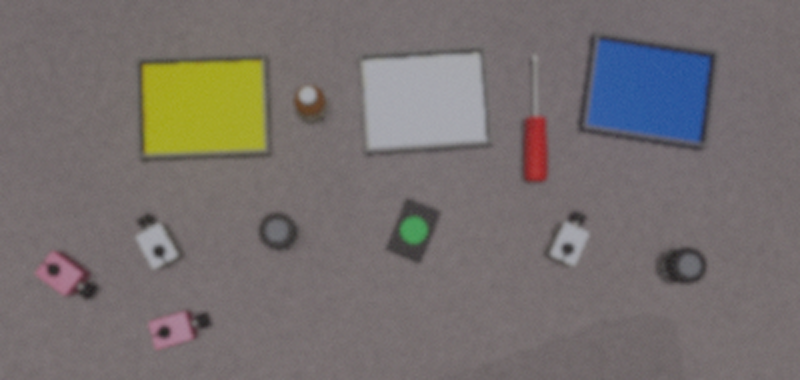

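View pics/scene0.png

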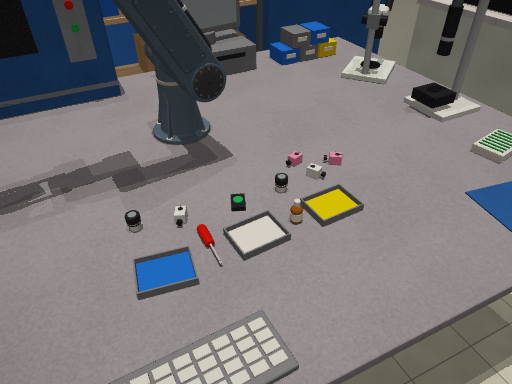

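View pics/clampz.png

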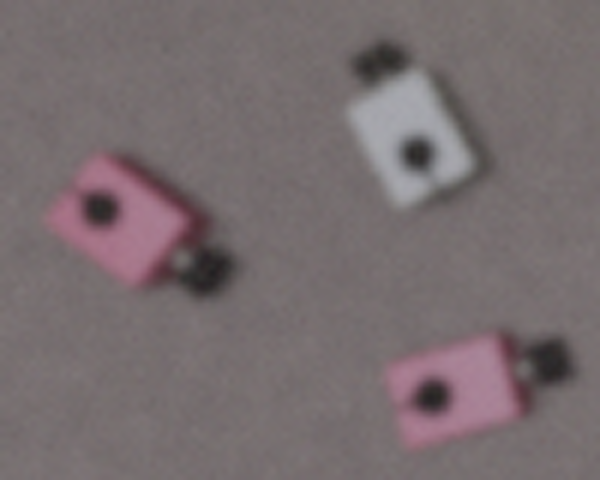

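The aluminium clamps are at top pixels (138,211) and (346,210). The look-alikes are the pink clamps at (93,226) and (148,252), which I leave alone. Eyepieces are at (198,206) and (401,223), the carrier at (269,204), the bottle at (216,142) and the screwdriver at (326,161). Next I fit the models to the masks.

```bash
cat > fit.py <<'E'
from h import *
from scipy.optimize import minimize
def box(x0,x1,y0,y1,z0,z1): return np.array([[x,y,z] for x in(x0,x1) for y in(y0,y1) for z in(z0,z1)])
def cyl(r,z0,z1):
    a=np.linspace(0,2*np.pi,24,endpoint=False); return np.array([[r*np.cos(t),r*np.sin(t),z] for t in a for z in(z0,z1)])
M={'eyepiece_a':[cyl(.015,0,.02),cyl(.019,.02,.048)],
 'clamp_a':[box(-.02,.02,-.015,.015,0,.032),box(.024,.036,-.008,.008,.008,.024),box(.02,.026,-.003,.003,.013,.019)],
 'carrier':[box(-.03,.03,-.02,.02,0,.015),cyl(.014,.015,.019)],
 'tray_blue':[box(-.05,.05,-.065,.065,.007,.007)],
 'cleaner':[cyl(.017,0,.055),cyl(.01,.055,.07)]}
M['tray_yellow']=M['tray_white']=M['tray_blue']
S=4
def render(n,p,d):
    c,s=np.cos(p[2]),np.sin(p[2]);Rz=np.array([[c,-s,0],[s,c,0],[0,0,1]]);im=np.zeros((384*S,512*S),np.uint8)
    for P in M[n]:
        X=P@Rz.T+[p[0],p[1],0 if len(p)<4 else p[3]];q=(X@np.array(d['R']).T+d['t'])@np.array(d['camera_matrix']).T;q=q[:,:2]/q[:,2:]
        h=cv2.convexHull(((q+.5)*S).astype(np.float32)).round().astype(np.int32);cv2.fillPoly(im,[h],1)
    return im
def fit(n,views,p0,yaws=(0,),z=0):
    ms=[(d,cv2.resize(m.astype(np.uint8)*255,None,fx=S,fy=S,interpolation=cv2.INTER_LINEAR)>127) for d,m in views]
    def cost(p):
        v=0
        for d,m in ms:
            r=render(n,[*p[:2],p[2]/10,z],d)>0; v+=1-(r&m).sum()/max(1,(r|m).sum())
        return v
    best=None
    for y in yaws:
        p=np.array([*p0,y*10]);o=minimize(cost,p,method='Nelder-Mead',options=dict(initial_simplex=p+np.array([[0,0,0],[.008,0,0],[0,.008,0],[0,0,3]]),maxiter=90,xatol=1e-4,fatol=1e-3))
        if best is None or o.fun<best.fun: best=o
    return best.x[0],best.x[1],np.degrees(best.x[2]/10),best.fun
def mask_near(c,n,d,p):
    for r in finder.outline_of(c,n):
        m=r['pixels'];v,u=np.nonzero(m)
        if len(u) and np.hypot(*(ray(d,u.mean(),v.mean(),.015)[:2]-p))<.04: return m
E
cat > f1.py <<'E'
from fit import *
D={c:imaging.capture(c) for c in('top','scene')}
Y=np.radians(np.arange(0,360,45))
for n,p in [('eyepiece_a',(.475,.15)),('eyepiece_a',(.455,-.265)),('clamp_a',(.475,.275)),('clamp_a',(.48,-.155)),('carrier',(.49,.006)),('tray_blue',(.64,-.244)),('tray_white',(.63,0)),('tray_yellow',(.62,.239)),('cleaner',(.62,.113))]:
    for cs in(('top',),('scene',),('top','scene')):
        vs=[(D[c],m) for c in cs if (m:=mask_near(c,n,D[c],p)) is not None]
        ys=Y if 'clamp' in n else Y[:4] if n=='carrier' else [0]
        if vs: print(n,cs,np.round(fit(n,vs,p,ys),4))
E
time python3 f1.py
```

```text
eyepiece_a ('top',) [ 0.4835  0.1537 11.592   0.0557]
eyepiece_a ('scene',) [0.4836 0.1513 7.6351 0.0756]
eyepiece_a ('top', 'scene') [0.4828 0.1527 3.4279 0.1926]
eyepiece_a ('top',) [ 0.4524 -0.2737 35.8182  0.057 ]
eyepiece_a ('scene',) [ 0.4497 -0.2756 34.2928  0.1564]
eyepiece_a ('top', 'scene') [ 0.4519 -0.2739 34.969   0.2296]
clamp_a ('top',) [4.661000e-01 2.782000e-01 3.919087e+02 1.954000e-01]
clamp_a ('scene',) [4.660000e-01 2.772000e-01 3.752613e+02 1.585000e-01]
clamp_a ('top', 'scene') [ 0.4663  0.2778 29.6621  0.3761]
clamp_a ('top',) [  0.4746  -0.152  -25.0812   0.1411]
clamp_a ('scene',) [ 4.708000e-01 -1.541000e-01  3.369855e+02  1.372000e-01]
clamp_a ('top', 'scene') [ 4.741000e-01 -1.538000e-01  3.360905e+02  3.254000e-01]
carrier ('top',) [4.864000e-01 1.210000e-02 1.580752e+02 5.790000e-02]
carrier ('scene',) [ 4.89200e-01  9.20000e-03 -2.66035e+01  7.57000e-02]
carrier ('top', 'scene') [4.871000e-01 1.110000e-02 1.547954e+02 1.888000e-01]
tray_blue ('top',) [ 0.6415 -0.2422 -5.1209  0.2001]
tray_blue ('scene',) [ 0.6495 -0.2519 -8.8296  0.258 ]
tray_blue ('top', 'scene') [ 0.6485 -0.2511 -4.9926  0.4631]
tray_white ('top',) [6.2840e-01 8.0000e-04 7.0909e+00 1.5920e-01]
tray_white ('scene',) [ 6.3270e-01 -4.9000e-03  6.7549e+00  2.9350e-01]
tray_white ('top', 'scene') [ 6.3170e-01 -2.7000e-03  7.1624e+00  4.5730e-01]
tray_yellow ('top',) [0.6182 0.2442 3.733  0.1941]
tray_yellow ('scene',) [0.6237 0.2411 4.7298 0.3255]
tray_yellow ('top', 'scene') [0.6219 0.2408 4.0295 0.5213]
cleaner ('top',) [ 0.6185  0.1225 10.9254  0.1056]
cleaner ('scene',) [ 0.6199  0.1209 -1.8183  0.2102]
cleaner ('top', 'scene') [ 0.6184  0.122  -7.718   0.3173]
real	0m56.142s
user	0m40.519s
sys	0m12.283s
```

```bash
cat > go.py <<'E'
import sys
from h import *
a=list(map(float,sys.argv[1:]))
s=bot.read_state();R=np.array(s['tcp_rot']);p=np.array(s['position'])
print('yaw',np.degrees(np.arctan2(R[1,0],R[0,0])),'tilt',R[:,2].round(3),'p',p.round(4),'t',s['time_s'])
for i in range(0,len(a),4):
    x,y,z,w=a[i:i+4];w=np.radians(w);T=np.array([[np.cos(w),np.sin(w),0],[np.sin(w),-np.cos(w),0],[0,0,-1]])
    print((R.T@([x,y,z]-p)).round(4),cv2.Rodrigues(R.T@T)[0].ravel().__mul__(57.2958).round(1),'dist',np.linalg.norm([x,y,z]-p).round(3))
E
python3 go.py .452 -.274 .12 85
```

```text
yaw 16.833971416696997 tilt [-0.  0. -1.] p [ 0.181  -0.5982  0.2395] t 2.8
[ 0.3533 -0.2318  0.1196] [ -0.   -0.  -68.2] dist 0.439
```

The manual's scale: shifts go in shares of 0.8 m and turns go in shares of 90 degrees. Converting my numbers, 0.24 m / 0.8 = 0.3, -0.12 m / 0.8 = -0.15, -56 degrees / 90 = -0.6222.

>>> play_rows --motion '[[[0.0375,-0.025,0,0,0,-0.0778],[0.075,-0.05,0,0,0,-0.1556],[0.1125,-0.075,0,0,0,-0.2333],[0.15,-0.1,0,0,0,-0.3111],[0.1875,-0.125,0,0,0,-0.3889],[0.225,-0.15,0.0125,0,0,-0.4667],[0.2625,-0.175,0.025,0,0,-0.5444],[0.3,-0.2,0.0375,0,0,-0.6222]]]' --fingers 0.065

```text
time_s: 3.47
position: [0.3654, -0.3744, 0.2097]
tcp_rot: [[0.29, 0.957, 0.001], [0.957, -0.29, -0.001], [-0.001, 0.001, -1.0]]
force: [0.7, 0.4, 0.2]
opening: 0.747
grasp_force: 0.0
```

```bash
python3 go.py .452 -.274 .12 85
```

```text
yaw 73.15461034237333 tilt [ 0.001 -0.001 -1.   ] p [ 0.3654 -0.3744  0.2097] t 3.4667
[0.1212 0.0537 0.0896] [  0.1   0.1 -11.8] dist 0.16
```

Converted, 0.121 m / 0.8 = 0.1513, 0.09 m / 0.8 = 0.1125, -12 degrees / 90 = -0.1333.

>>> play_rows --motion '[[[0.0375,0.0175,0.0275,0,0,-0.0444],[0.075,0.0338,0.0563,0,0,-0.0889],[0.1125,0.05,0.085,0,0,-0.1333],[0.1513,0.0675,0.1125,0,0,-0.1333],[0.1513,0.0675,0.1125,0,0,-0.1333],[0.1513,0.0675,0.1125,0,0,-0.1333]]]'

```text
time_s: 3.97
position: [0.452, -0.2739, 0.1183]
tcp_rot: [[0.086, 0.996, -0.002], [0.996, -0.086, 0.002], [0.002, -0.002, -1.0]]
force: [-0.2, -0.1, 0.8]
opening: 0.743
grasp_force: 0.0
```

```bash
python3 go.py .452 -.274 .034 85; python3 -c "
from h import *
d=save('top','t1');i=cv2.imread('pics/t1.png');cv2.imwrite('pics/t1z.png',cv2.resize(i[150:280,330:480],None,fx=4,fy=4))"
```

```text
yaw 85.05697380932878 tilt [-0.002  0.002 -1.   ] p [ 0.452  -0.2739  0.1183] t 3.9667
[-0.0003  0.0002  0.0843] [-0.1 -0.1  0.1] dist 0.084
```

View pics/t1z.png

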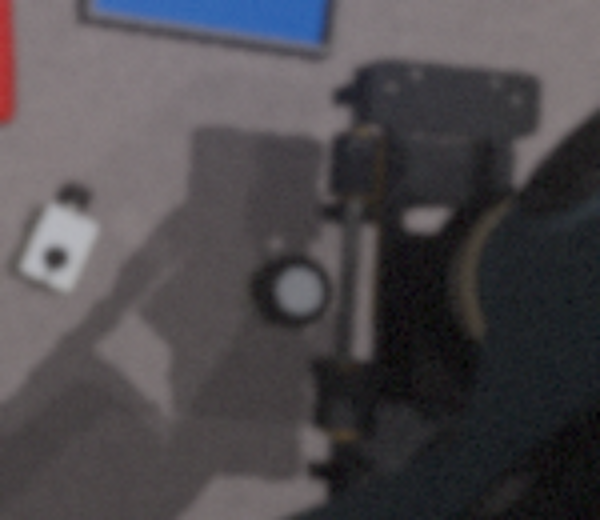

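The fingers straddle the eyepiece (crop 290,290), so I go down.

Converted, 0.084 m / 0.8 = 0.105, 0.08 m / 0.8 = 0.1.

>>> play_rows --motion '[[[0,0,0.0313,0,0,0],[0,0,0.0563,0,0,0],[0,0,0.075,0,0,0],[0,0,0.09,0,0,0],[0,0,0.1,0,0,0],[0,0,0.105,0,0,0],[0,0,0.105,0,0,0]]]'

```text
time_s: 4.6
position: [0.4514, -0.277, 0.0356]
tcp_rot: [[0.092, 0.996, 0.0], [0.996, -0.092, -0.0], [-0.0, 0.0, -1.0]]
force: [-0.2, 0.6, 0.3]
opening: 0.744
grasp_force: 0.0
```

>>> play_rows --motion '[[[0,0,0,0,0,0],[0,0,0,0,0,0],[0,0,0,0,0,0],[0,0,0,0,0,0],[0,0,0,0,0,0],[0,0,0,0,0,0],[0,0,0,0,0,0],[0,0,0,0,0,0]]]' --fingers 0.03

```text
time_s: 5.27
position: [0.452, -0.276, 0.0359]
tcp_rot: [[0.09, 0.996, 0.001], [0.996, -0.09, -0.0], [-0.0, 0.001, -1.0]]
force: [-0.3, -0.8, 4.4]
opening: 0.43
grasp_force: 30.0
```

Converted, -0.08 m / 0.8 = -0.1, -0.075 m / 0.8 = -0.0938.

>>> play_rows --motion '[[[0,0,-0.0125,0,0,0],[0,0,-0.0375,0,0,0],[0,0,-0.0688,0,0,0],[0,0,-0.0938,0,0,0],[0,0,-0.1,0,0,0]]]'

```text
time_s: 5.68
position: [0.4529, -0.2768, 0.1185]
tcp_rot: [[0.09, 0.996, 0.004], [0.996, -0.09, -0.004], [-0.003, 0.004, -1.0]]
force: [-0.2, -1.0, -0.3]
opening: 0.425
grasp_force: 30.0
```

```bash
python3 go.py .640 -.279 .115 82.5; cat > tray.py <<'E'
from h import *
import sys
d=imaging.capture('top');e=imaging.capture('scene')
for nm,lo,hi in(('blue',(100,120,60),(125,255,255)),('yellow',(22,120,80),(35,255,255))):
  for c in(d,e):
    m=cv2.inRange(cv2.cvtColor(c['frame'],cv2.COLOR_RGB2HSV),np.array(lo),np.array(hi))
    m[:, :]=m;m[:115 if c is d else 180]=0; m[:,450 if c is d else 400:]=0
    C=max(cv2.findContours(m,0,2)[0],key=cv2.contourArea)
    P=np.array([ray(c,u,v,.007)[:2] for u,v in C[:,0]]);r=cv2.minAreaRect((P*1000).astype(np.float32));print(nm,np.round(r[0],1),np.round(r[1],1),round(r[2],1))
E
python3 tray.py
```

```text
yaw 84.84415599387295 tilt [ 0.004 -0.004 -1.   ] p [ 0.4529 -0.2768  0.1185] t 5.6833
[0.0147 0.1865 0.0042] [0.2 0.2 2.3] dist 0.187
blue [ 644.  -249.4] [127.1  96.9] 82.2
blue [ 636.8 -246.7] [130.4  87.8] 82.0
yellow [617.6 239.4] [ 98.3 128.8] 3.4
yellow [611.2 241.5] [ 89.  119.6] 3.0
```

Converted, 0.1865 m / 0.8 = 0.2331, 0.175 m / 0.8 = 0.2188, 2.5 degrees / 90 = 0.0278.

>>> play_rows --motion '[[[0.0038,0.025,0,0,0,0],[0.0075,0.0625,0,0,0,0.0056],[0.0113,0.1063,0,0,0,0.0111],[0.015,0.15,0,0,0,0.0167],[0.0181,0.1875,0,0,0,0.0222],[0.0181,0.2188,0,0,0,0.0278],[0.0181,0.2331,0,0,0,0.0278],[0.0181,0.2331,0,0,0,0.0278]]]'

```text
time_s: 6.45
position: [0.6408, -0.2778, 0.1132]
tcp_rot: [[0.132, 0.991, 0.0], [0.991, -0.132, 0.0], [0.0, 0.0, -1.0]]
force: [0.0, 0.8, -0.6]
opening: 0.429
grasp_force: 30.0
```

```bash
python3 go.py .640 -.279 .043 82
```

```text
yaw 82.42407215279157 tilt [ 0.  0. -1.] p [ 0.6408 -0.2778  0.1132] t 6.45
[-0.0013 -0.0006  0.0702] [ 0.  -0.   0.4] dist 0.07
```

Converted, 0.067 m / 0.8 = 0.0838, 0.064 m / 0.8 = 0.08.

>>> play_rows --motion '[[[0,0,0.025,0,0,0],[0,0,0.05,0,0,0],[0,0,0.0663,0,0,0],[0,0,0.075,0,0,0],[0,0,0.08,0,0,0],[0,0,0.0838,0,0,0],[0,0,0.0838,0,0,0],[0,0,0.0838,0,0,0]]]'

```text
time_s: 7.12
position: [0.6391, -0.2786, 0.0493]
tcp_rot: [[0.134, 0.991, 0.001], [0.991, -0.134, -0.001], [-0.001, 0.001, -1.0]]
force: [0.3, -0.2, -1.1]
opening: 0.428
grasp_force: 30.0
```

```bash
python3 go.py .640 -.279 .043 82;python3 go.py .640 -.279 .043 82; python3 -c "
from rig import bot;print(bot.read_state()['force'])"
```

```text
yaw 82.32283629264745 tilt [ 0.001 -0.001 -1.   ] p [ 0.6391 -0.2786  0.0493] t 7.1167
[-0.0002  0.0009  0.0063] [0.1 0.  0.3] dist 0.006
yaw 82.32283629264745 tilt [ 0.001 -0.001 -1.   ] p [ 0.6391 -0.2786  0.0493] t 7.1167
[-0.0002  0.0009  0.0063] [0.1 0.  0.3] dist 0.006
[ 0.3450999 -0.200621  -1.0883195]
```

Converted, 0.0055 m / 0.8 = 0.0069, 0.004 m / 0.8 = 0.005.

>>> play_rows --motion '[[[0,0,0.0025,0,0,0],[0,0,0.005,0,0,0],[0,0,0.0069,0,0,0],[0,0,0.0069,0,0,0],[0,0,0.0069,0,0,0]]]'

```text
time_s: 7.53
position: [0.6388, -0.2782, 0.0431]
tcp_rot: [[0.133, 0.991, 0.0], [0.991, -0.133, -0.0], [-0.0, 0.0, -1.0]]
force: [0.5, 0.0, -0.8]
opening: 0.423
grasp_force: 30.0
```

>>> play_rows --motion '[[[0,0,0.001,0,0,0],[0,0,0.0015,0,0,0],[0,0,0.0015,0,0,0]]]'

```text
time_s: 7.78
position: [0.6388, -0.2782, 0.043]
tcp_rot: [[0.133, 0.991, 0.0], [0.991, -0.133, -0.0], [-0.0, 0.0, -1.0]]
force: [-1.7, 1.0, 5.0]
opening: 0.425
grasp_force: 30.0
```

Contact felt at 5 N. I release and lift.

Converted, -0.09 m / 0.8 = -0.1125, -0.06 m / 0.8 = -0.075.

>>> play_rows --motion '[[[0,0,0,0,0,0],[0,0,0,0,0,0],[0,0,0,0,0,0],[0,0,0,0,0,0],[0,0,-0.0125,0,0,0],[0,0,-0.0375,0,0,0],[0,0,-0.075,0,0,0],[0,0,-0.1125,0,0,0]]]' --fingers 0.06

```text
time_s: 8.45
position: [0.6381, -0.2779, 0.1322]
tcp_rot: [[0.134, 0.991, -0.002], [0.991, -0.134, 0.001], [0.001, -0.002, -1.0]]
force: [0.2, -0.3, 0.1]
opening: 0.689
grasp_force: 0.0
```

```bash
python3 go.py .483 .153 .13 82
```

```text
yaw 82.32739902698104 tilt [-0.002  0.001 -1.   ] p [ 0.6381 -0.2779  0.1322] t 8.45
[ 0.4063 -0.2112  0.0031] [-0.1 -0.1  0.3] dist 0.458
```

Converted, 0.275 m / 0.8 = 0.3438, 0.24 m / 0.8 = 0.3.

>>> play_rows --motion '[[[0.0375,-0.0195,0,0,0,0],[0.0813,-0.0423,0,0,0,0],[0.125,-0.065,0,0,0,0],[0.1688,-0.0875,0,0,0,0],[0.2125,-0.11,0,0,0,0],[0.2563,-0.1338,0,0,0,0],[0.3,-0.1563,0,0,0,0],[0.3438,-0.1788,0,0,0,0]]]'

```text
time_s: 9.12
position: [0.5332, 0.0149, 0.1327]
tcp_rot: [[0.134, 0.991, 0.001], [0.991, -0.134, -0.0], [0.0, 0.001, -1.0]]
force: [0.4, 1.6, 0.2]
opening: 0.691
grasp_force: 0.0
```

```bash
python3 go.py .483 .153 .13 82
```

```text
yaw 82.30441612079683 tilt [ 0.001 -0.    -1.   ] p [0.5332 0.0149 0.1327] t 9.1167
[ 0.1302 -0.0682  0.0026] [ 0.1 -0.   0.3] dist 0.147
```

Converted, 0.131 m / 0.8 = 0.1638, -0.036 m / 0.8 = -0.045.

>>> play_rows --motion '[[[0.0438,-0.0225,0,0,0,0],[0.0875,-0.045,0,0,0,0],[0.125,-0.065,0,0,0,0],[0.1525,-0.08,0,0,0,0],[0.1638,-0.085,0,0,0,0],[0.1638,-0.085,0.0125,0,0,0],[0.1638,-0.085,0.025,0,0,0],[0.1638,-0.085,0.025,0,0,0]]]'

```text
time_s: 9.78
position: [0.4835, 0.1511, 0.11]
tcp_rot: [[0.134, 0.991, -0.003], [0.991, -0.134, -0.001], [-0.001, -0.003, -1.0]]
force: [0.4, 0.2, -0.3]
opening: 0.691
grasp_force: 0.0
```

```bash
python3 go.py .483 .153 .036 82
```

```text
yaw 82.27745607577863 tilt [-0.003 -0.001 -1.   ] p [0.4835 0.1511 0.11  ] t 9.7833
[ 0.0019 -0.0006  0.074 ] [-0.1  0.1  0.3] dist 0.074
```

Converted, 0.075 m / 0.8 = 0.0938, 0.074 m / 0.8 = 0.0925.

>>> play_rows --motion '[[[0.0013,0,0.025,0,0,0],[0.0013,0,0.05,0,0,0],[0.0013,0,0.0688,0,0,0],[0.0013,0,0.0838,0,0,0],[0.0013,0,0.0925,0,0,0],[0.0013,0,0.0938,0,0,0],[0.0013,0,0.0938,0,0,0]]]'

```text
time_s: 10.37
position: [0.4842, 0.1523, 0.0363]
tcp_rot: [[0.135, 0.991, -0.001], [0.991, -0.135, -0.0], [-0.0, -0.001, -1.0]]
force: [-0.4, -0.3, 0.1]
opening: 0.691
grasp_force: 0.0
```

>>> play_rows --motion '[[[0,0,0,0,0,0],[0,0,0,0,0,0],[0,0,0,0,0,0],[0,0,0,0,0,0],[0,0,0,0,0,0],[0,0,0,0,0,0],[0,0,0,0,0,0],[0,0,0,0,0,0]]]' --fingers 0.03

```text
time_s: 11.03
position: [0.4841, 0.1534, 0.0374]
tcp_rot: [[0.133, 0.991, 0.001], [0.991, -0.133, 0.0], [0.0, 0.001, -1.0]]
force: [-0.4, -0.0, 5.4]
opening: 0.43
grasp_force: 30.0
```

>>> play_rows --motion '[[[0,0,-0.0125,0,0,0],[0,0,-0.0375,0,0,0],[0,0,-0.0688,0,0,0],[0,0,-0.0938,0,0,0],[0,0,-0.1063,0,0,0],[0,0,-0.1063,0,0,0]]]'

```text
time_s: 11.53
position: [0.4854, 0.1535, 0.1241]
tcp_rot: [[0.133, 0.991, 0.005], [0.991, -0.133, 0.0], [0.001, 0.005, -1.0]]
force: [0.6, 0.2, -0.6]
opening: 0.425
grasp_force: 30.0
```

```bash
python3 go.py .6485 -.216 .122 82
```

```text
yaw 82.33945745231777 tilt [ 0.005  0.    -1.   ] p [0.4854 0.1535 0.1241] t 11.5333
[-0.3445  0.2109  0.0027] [ 0.3 -0.1  0.3] dist 0.404
```

Converted, -0.23 m / 0.8 = -0.2875, 0.122 m / 0.8 = 0.1525.

>>> play_rows --motion '[[[-0.025,0.015,0,0,0,0],[-0.0625,0.0388,0,0,0,0],[-0.1,0.0613,0,0,0,0],[-0.1375,0.0838,0,0,0,0],[-0.175,0.1075,0,0,0,0],[-0.2125,0.13,0,0,0,0],[-0.25,0.1525,0,0,0,0],[-0.2875,0.1763,0,0,0,0]]]'

```text
time_s: 12.2
position: [0.5922, -0.0948, 0.1202]
tcp_rot: [[0.134, 0.991, -0.003], [0.991, -0.134, 0.001], [0.001, -0.003, -1.0]]
force: [0.4, 0.4, -0.8]
opening: 0.428
grasp_force: 30.0
```

Converted, -0.114 m / 0.8 = -0.1425, -0.113 m / 0.8 = -0.1413.

>>> play_rows --motion '[[[-0.0375,0.0225,0,0,0,0],[-0.075,0.0463,0,0,0,0],[-0.1063,0.065,0,0,0,0],[-0.1288,0.0788,0,0,0,0],[-0.1413,0.0863,0,0,0,0],[-0.1425,0.0875,0,0,0,0],[-0.1425,0.0875,0,0,0,0]]]'

```text
time_s: 12.78
position: [0.6462, -0.2152, 0.1204]
tcp_rot: [[0.134, 0.991, -0.003], [0.991, -0.134, 0.002], [0.002, -0.003, -1.0]]
force: [1.0, 1.2, -0.2]
opening: 0.425
grasp_force: 30.0
```

```bash
python3 go.py .6485 -.216 .044 82
```

```text
yaw 82.2899653042654 tilt [-0.003  0.002 -1.   ] p [ 0.6462 -0.2152  0.1204] t 12.7833
[-0.0006  0.0026  0.0764] [-0.2 -0.1  0.3] dist 0.076
```

>>> play_rows --motion '[[[0,0.0013,0.025,0,0,0],[0,0.0013,0.05,0,0,0],[0,0.0013,0.0688,0,0,0],[0,0.0013,0.0813,0,0,0],[0,0.0013,0.0888,0,0,0],[0,0.0013,0.0925,0,0,0],[0,0.0013,0.095,0,0,0],[0,0.0013,0.095,0,0,0]]]'

```text
time_s: 13.45
position: [0.6484, -0.2157, 0.0462]
tcp_rot: [[0.133, 0.991, 0.0], [0.991, -0.133, -0.0], [-0.0, 0.001, -1.0]]
force: [0.8, -0.6, -0.9]
opening: 0.427
grasp_force: 30.0
```

Converted, 0.002 m / 0.8 = 0.0025, 0.001 m / 0.8 = 0.0013.

>>> play_rows --motion '[[[0,0,0.0013,0,0,0],[0,0,0.0025,0,0,0],[0,0,0.0025,0,0,0]]]'

```text
time_s: 13.7
position: [0.6486, -0.2162, 0.0445]
tcp_rot: [[0.134, 0.991, 0.001], [0.991, -0.134, -0.001], [-0.0, 0.001, -1.0]]
force: [-0.1, 0.5, -1.7]
opening: 0.426
grasp_force: 30.0
```

>>> play_rows --motion '[[[0,0,0.0006,0,0,0],[0,0,0.0013,0,0,0],[0,0,0.0013,0,0,0]]]'

```text
time_s: 13.95
position: [0.6486, -0.2162, 0.0444]
tcp_rot: [[0.133, 0.991, 0.001], [0.991, -0.133, -0.001], [-0.001, 0.001, -1.0]]
force: [-1.7, 0.4, 6.0]
opening: 0.427
grasp_force: 30.0
```

Converted, -0.09 m / 0.8 = -0.1125, -0.06 m / 0.8 = -0.075.

>>> play_rows --motion '[[[0,0,0,0,0,0],[0,0,0,0,0,0],[0,0,0,0,0,0],[0,0,0,0,0,0],[0,0,-0.0125,0,0,0],[0,0,-0.0375,0,0,0],[0,0,-0.075,0,0,0],[0,0,-0.1125,0,0,0]]]' --fingers 0.06

```text
time_s: 14.62
position: [0.6474, -0.2156, 0.1332]
tcp_rot: [[0.133, 0.991, -0.002], [0.991, -0.133, 0.001], [0.001, -0.002, -1.0]]
force: [1.1, -0.5, 0.3]
opening: 0.687
grasp_force: 0.0
```

```bash
python3 go.py .487 .011 .13 -25
```

```text
yaw 82.33114986061958 tilt [-0.002  0.001 -1.   ] p [ 0.6474 -0.2156  0.1332] t 14.6167
[ 0.2031 -0.1892  0.0038] [-1.000e-01  1.000e-01  1.073e+02] dist 0.278
```

Converted, 0.203 m / 0.8 = 0.2538, -0.13 m / 0.8 = -0.1625, 56 degrees / 90 = 0.6222.

>>> play_rows --motion '[[[0.025,-0.0236,0,0,0,0.0778],[0.0625,-0.0588,0,0,0,0.1556],[0.1,-0.0938,0,0,0,0.2333],[0.1375,-0.1275,0,0,0,0.3111],[0.175,-0.1625,0,0,0,0.3889],[0.2125,-0.1975,0,0,0,0.4667],[0.2438,-0.225,0,0,0,0.5444],[0.2538,-0.2363,0,0,0,0.6222]]]'

```text
time_s: 15.28
position: [0.4833, 0.0142, 0.1332]
tcp_rot: [[0.898, 0.441, -0.005], [0.441, -0.898, 0.002], [-0.004, -0.004, -1.0]]
force: [-1.2, 0.2, -0.6]
opening: 0.689
grasp_force: 0.0
```

Converted, 51 degrees / 90 = 0.5667.

>>> play_rows --motion '[[[0,0,0,0,0,0.0778],[0,0,0,0,0,0.1556],[0,0,0,0,0,0.2333],[0,0,0,0,0,0.3111],[0,0,0,0,0,0.3889],[0,0,0,0,0,0.4667],[0,0,0,0,0,0.5444],[0,0,0,0,0,0.5667]]]'

```text
time_s: 15.95
position: [0.4883, 0.0104, 0.1335]
tcp_rot: [[0.907, -0.422, 0.001], [-0.422, -0.907, -0.0], [0.001, -0.0, -1.0]]
force: [-0.2, -0.1, -0.0]
opening: 0.691
grasp_force: 0.0
```

```bash
python3 go.py .487 .011 .0185 -24
```

```text
yaw -24.940459773667616 tilt [ 0.001 -0.    -1.   ] p [0.4883 0.0104 0.1335] t 15.95
[-0.0015  0.      0.115 ] [-0.  -0.1 -0.9] dist 0.115
```

Converted, 0.111 m / 0.8 = 0.1388, -0.001 m / 0.8 = -0.0013.

>>> play_rows --motion '[[[-0.0013,0,0.025,0,0,0],[-0.0013,0,0.0563,0,0,0],[-0.0013,0,0.0875,0,0,0],[-0.0013,0,0.1125,0,0,0],[-0.0013,0,0.1288,0,0,0],[-0.0013,0,0.135,0,0,0],[-0.0013,0,0.1388,0,0,0],[-0.0013,0,0.1388,0,0,0]]]'

```text
time_s: 16.62
position: [0.4873, 0.0108, 0.022]
tcp_rot: [[0.909, -0.417, 0.0], [-0.417, -0.909, -0.0], [0.0, -0.0, -1.0]]
force: [-0.2, 0.4, 0.5]
opening: 0.693
grasp_force: 0.0
```

Converted, 0.003 m / 0.8 = 0.0038, 0.0015 m / 0.8 = 0.0019.

>>> play_rows --motion '[[[0,0,0.0019,0,0,0],[0,0,0.0038,0,0,0],[0,0,0.0038,0,0,0]]]'

```text
time_s: 16.87
position: [0.4875, 0.0108, 0.0194]
tcp_rot: [[0.909, -0.417, 0.001], [-0.417, -0.909, -0.0], [0.001, -0.0, -1.0]]
force: [-0.1, -0.5, -0.0]
opening: 0.687
grasp_force: 0.0
```

>>> play_rows --motion '[[[0,0,0,0,0,0],[0,0,0,0,0,0],[0,0,0,0,0,0],[0,0,0,0,0,0],[0,0,0,0,0,0],[0,0,0,0,0,0],[0,0,0,0,0,0],[0,0,0,0,0,0]]]' --fingers 0.032

```text
time_s: 17.53
position: [0.487, 0.0109, 0.019]
tcp_rot: [[0.909, -0.417, -0.0], [-0.417, -0.909, -0.0], [-0.0, 0.0, -1.0]]
force: [-0.2, -0.8, 4.0]
opening: 0.463
grasp_force: 29.7
```

>>> play_rows --motion '[[[0,0,-0.0125,0,0,0],[0,0,-0.0313,0,0,0],[0,0,-0.0563,0,0,0],[0,0,-0.075,0,0,0],[0,0,-0.0875,0,0,0],[0,0,-0.0875,0,0,0]]]'

```text
time_s: 18.03
position: [0.4883, 0.0108, 0.0909]
tcp_rot: [[0.909, -0.417, 0.004], [-0.417, -0.909, -0.001], [0.004, -0.001, -1.0]]
force: [0.2, 0.2, -0.8]
opening: 0.458
grasp_force: 29.7
```

```bash
python3 go.py .63 -.012 .089 -24
```

```text
yaw -24.6615139938622 tilt [ 0.004 -0.001 -1.   ] p [0.4883 0.0108 0.0909] t 18.0333
[ 0.1383 -0.0385  0.0025] [-0.1 -0.2 -0.7] dist 0.144
```

Converted, 0.138 m / 0.8 = 0.1725, -0.004 m / 0.8 = -0.005.

>>> play_rows --motion '[[[0.0188,-0.005,0,0,0,0],[0.05,-0.0138,0,0,0,0],[0.0875,-0.0238,0,0,0,0],[0.125,-0.035,0,0,0,0],[0.1563,-0.0438,0,0,0,0],[0.1725,-0.0475,0,0,0,0],[0.1725,-0.0475,0,0,0,0],[0.1725,-0.0475,0,0,0,0]]]'

```text
time_s: 18.7
position: [0.6273, -0.012, 0.0876]
tcp_rot: [[0.909, -0.417, -0.003], [-0.417, -0.909, 0.001], [-0.003, 0.001, -1.0]]
force: [-0.3, -0.2, -1.1]
opening: 0.459
grasp_force: 29.7
```

Converted, 0.06 m / 0.8 = 0.075, 0.058 m / 0.8 = 0.0725.

>>> play_rows --motion '[[[0,0,0.0188,0,0,0],[0,0,0.0375,0,0,0],[0,0,0.0563,0,0,0],[0,0,0.0663,0,0,0],[0,0,0.0725,0,0,0],[0,0,0.075,0,0,0],[0,0,0.075,0,0,0],[0,0,0.075,0,0,0]]]'

```text
time_s: 19.37
position: [0.6285, -0.0122, 0.0294]
tcp_rot: [[0.909, -0.417, 0.001], [-0.417, -0.909, -0.0], [0.001, -0.0, -1.0]]
force: [1.3, 0.8, -0.9]
opening: 0.456
grasp_force: 29.7
```

Converted, 0.003 m / 0.8 = 0.0038, 0.001 m / 0.8 = 0.0013.

>>> play_rows --motion '[[[0,0,0.0013,0,0,0],[0,0,0.0025,0,0,0],[0,0,0.0038,0,0,0],[0,0,0.0038,0,0,0]]]'

```text
time_s: 19.7
position: [0.6285, -0.0122, 0.0261]
tcp_rot: [[0.909, -0.417, 0.001], [-0.417, -0.909, -0.0], [0.001, -0.0, -1.0]]
force: [0.0, -0.7, -0.8]
opening: 0.46
grasp_force: 29.7
```

Converted, 0.001 m / 0.8 = 0.0013, 0.0005 m / 0.8 = 0.0006.

>>> play_rows --motion '[[[0,0,0.0006,0,0,0],[0,0,0.0013,0,0,0],[0,0,0.0013,0,0,0]]]'

```text
time_s: 19.95
position: [0.6285, -0.0122, 0.026]
tcp_rot: [[0.909, -0.417, 0.001], [-0.417, -0.909, -0.0], [0.001, -0.0, -1.0]]
force: [-1.7, -0.5, 6.8]
opening: 0.459
grasp_force: 29.7
```

Converted, -0.08 m / 0.8 = -0.1, -0.06 m / 0.8 = -0.075.

>>> play_rows --motion '[[[0,0,0,0,0,0],[0,0,0,0,0,0],[0,0,0,0,0,0],[0,0,0,0,0,0],[0,0,-0.0125,0,0,0],[0,0,-0.0375,0,0,0],[0,0,-0.075,0,0,0],[0,0,-0.1,0,0,0]]]' --fingers 0.055

```text
time_s: 20.62
position: [0.6288, -0.0122, 0.107]
tcp_rot: [[0.909, -0.417, 0.001], [-0.417, -0.909, -0.0], [0.001, -0.0, -1.0]]
force: [-0.4, -1.0, 1.1]
opening: 0.628
grasp_force: 0.0
```

```bash
python3 go.py .474 -.153 .1 -24
```

```text
yaw -24.665607010229998 tilt [ 0.001 -0.    -1.   ] p [ 0.6288 -0.0122  0.107 ] t 20.6167
[-0.082   0.1925  0.0068] [-0.  -0.1 -0.7] dist 0.209
```

>>> play_rows --motion '[[[-0.0175,0.0413,0,0,0,0],[-0.0375,0.0875,0,0,0,0],[-0.0575,0.1338,0,0,0,0],[-0.0763,0.18,0,0,0,0],[-0.0925,0.2175,0,0,0,0],[-0.1025,0.2406,0,0,0,0],[-0.1025,0.2406,0.0088,0,0,0],[-0.1025,0.2406,0.0088,0,0,0]]]'

```text
time_s: 21.28
position: [0.4728, -0.1535, 0.0977]
tcp_rot: [[0.908, -0.42, -0.0], [-0.42, -0.908, 0.001], [-0.001, -0.0, -1.0]]
force: [-0.4, 1.1, 0.3]
opening: 0.633
grasp_force: 0.0
```

```bash
python3 go.py .474 -.153 .021 -24.5; cat > a.py <<'E'
from fit import *
d=imaging.capture('scene')
p=np.array([.474,-.153]);m=mask_near('scene','clamp_a',d,p)
if m is not None: print(fit('clamp_a',[(d,m)],p,[-.42]))
f=d['frame'][170:260,130:250];cv2.imwrite('pics/c1.png',cv2.resize(f[:,:,::-1],None,fx=6,fy=6,interpolation=cv2.INTER_CUBIC))
E
python3 a.py
```

```text
yaw -24.82478928384068 tilt [-0.     0.001 -1.   ] p [ 0.4728 -0.1535  0.0977] t 21.2833
[ 0.0009 -0.0009  0.0767] [-0.   0.  -0.3] dist 0.077
(np.float64(0.4745373002668467), np.float64(-0.15446269169560178), np.float64(-24.794330837099594), np.float64(0.06939759036144577))
```

View pics/c1.png

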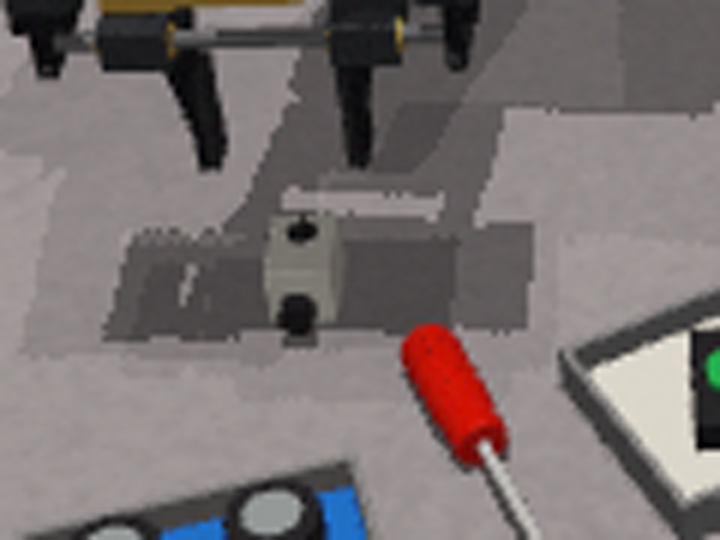

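The gripper hovers above clamp_b (crop 300,265). The eyepieces and carrier are upright in their trays. I go down.

Converted, 0.077 m / 0.8 = 0.0963, 0.074 m / 0.8 = 0.0925.

>>> play_rows --motion '[[[0.0013,0,0.025,0,0,0],[0.0013,0,0.05,0,0,0],[0.0013,0,0.0688,0,0,0],[0.0013,0,0.0838,0,0,0],[0.0013,0,0.0925,0,0,0],[0.0013,0,0.0963,0,0,0],[0.0013,0,0.0963,0,0,0]]]'

```text
time_s: 21.97
position: [0.4748, -0.1526, 0.0204]
tcp_rot: [[0.909, -0.416, -0.0], [-0.416, -0.909, 0.0], [-0.001, -0.0, -1.0]]
force: [-0.2, -0.5, 0.7]
opening: 0.633
grasp_force: 0.0
```

>>> play_rows --motion '[[[0,0,0,0,0,0],[0,0,0,0,0,0],[0,0,0,0,0,0],[0,0,0,0,0,0],[0,0,0,0,0,0],[0,0,0,0,0,0],[0,0,0,0,0,0],[0,0,0,0,0,0]]]' --fingers 0.022

```text
time_s: 22.63
position: [0.4746, -0.1536, 0.0213]
tcp_rot: [[0.909, -0.417, 0.001], [-0.417, -0.909, -0.001], [0.001, 0.0, -1.0]]
force: [-0.9, -0.6, 6.6]
opening: 0.343
grasp_force: 30.0
```

Converted, -0.11 m / 0.8 = -0.1375, -0.1 m / 0.8 = -0.125.

>>> play_rows --motion '[[[0,0,-0.0125,0,0,0],[0,0,-0.0375,0,0,0],[0,0,-0.0688,0,0,0],[0,0,-0.1,0,0,0],[0,0,-0.125,0,0,0],[0,0,-0.1375,0,0,0],[0,0,-0.1375,0,0,0]]]'

```text
time_s: 23.22
position: [0.4755, -0.1538, 0.133]
tcp_rot: [[0.909, -0.417, 0.004], [-0.417, -0.909, -0.002], [0.005, 0.0, -1.0]]
force: [0.3, 0.3, -1.7]
opening: 0.343
grasp_force: 30.0
```

```bash
python3 go.py .618 .199 .13 93.4 .6200 .199 .13 93.4
```

```text
yaw -24.662444701899148 tilt [ 0.004 -0.002 -1.   ] p [ 0.4755 -0.1538  0.133 ] t 23.2167
[-0.0177 -0.3801  0.0028] [ 3.000e-01 -1.000e-01 -1.181e+02] dist 0.38
[-0.0159 -0.3809  0.0028] [ 3.000e-01 -1.000e-01 -1.181e+02] dist 0.381
```

Converted, -0.19 m / 0.8 = -0.2375, -0.165 m / 0.8 = -0.2063, -56 degrees / 90 = -0.6222.

>>> play_rows --motion '[[[-0.0013,-0.0188,0,0,0,-0.0778],[-0.0025,-0.05,0,0,0,-0.1556],[-0.0038,-0.0813,0,0,0,-0.2333],[-0.005,-0.1125,0,0,0,-0.3111],[-0.0063,-0.1438,0,0,0,-0.3889],[-0.0075,-0.175,0,0,0,-0.4667],[-0.0088,-0.2063,0,0,0,-0.5444],[-0.01,-0.2375,0,0,0,-0.6222]]]'

```text
time_s: 23.88
position: [0.5455, 0.0241, 0.1291]
tcp_rot: [[0.851, 0.525, -0.003], [0.525, -0.851, 0.001], [-0.003, -0.002, -1.0]]
force: [0.9, -0.1, -1.6]
opening: 0.341
grasp_force: 30.0
```

```bash
python3 go.py .6200 .1985 .13 93.3
```

```text
yaw 31.674498803429998 tilt [-0.003  0.001 -1.   ] p [0.5455 0.0241 0.1291] t 23.8833
[ 0.155  -0.1093 -0.001 ] [ -0.2   0.1 -61.6] dist 0.19
```

Converted, 0.155 m / 0.8 = 0.1938, 0.15 m / 0.8 = 0.1875, -56 degrees / 90 = -0.6222.

>>> play_rows --motion '[[[0.025,-0.0175,0,0,0,-0.0778],[0.0538,-0.0375,0,0,0,-0.1556],[0.0825,-0.0575,0,0,0,-0.2333],[0.1125,-0.0788,0,0,0,-0.3111],[0.1438,-0.1013,0,0,0,-0.3889],[0.1688,-0.1188,0,0,0,-0.4667],[0.1875,-0.1325,0,0,0,-0.5444],[0.1938,-0.1363,0,0,0,-0.6222]]]'

```text
time_s: 24.55
position: [0.6219, 0.1995, 0.1287]
tcp_rot: [[0.038, 0.999, -0.002], [0.999, -0.038, 0.001], [0.001, -0.002, -1.0]]
force: [0.1, -0.1, -0.4]
opening: 0.342
grasp_force: 30.0
```

Converted, -5.5 degrees / 90 = -0.0611.

>>> play_rows --motion '[[[0,0,0,0,0,-0.0611],[0,0,0,0,0,-0.0611],[0,0,0,0,0,-0.0611]]]'

```text
time_s: 24.8
position: [0.6209, 0.1964, 0.129]
tcp_rot: [[-0.047, 0.999, -0.003], [0.999, 0.047, -0.0], [-0.0, -0.003, -1.0]]
force: [0.0, 1.0, -1.1]
opening: 0.342
grasp_force: 30.0
```

```bash
python3 go.py .6200 .1985 .028 93.3
cat > b.py <<'E'
from h import *
d=imaging.capture('scene')
f=d['frame'][150:250,260:380];cv2.imwrite('pics/c2.png',cv2.resize(f[:,:,::-1],None,fx=6,fy=6,interpolation=cv2.INTER_CUBIC))
E
python3 b.py
```

```text
yaw 92.69853655607938 tilt [-0.003 -0.    -1.   ] p [0.6209 0.1964 0.129 ] t 24.8
[ 0.0022 -0.0005  0.101 ] [-0.2  0.  -0.6] dist 0.101
```

View pics/c2.png

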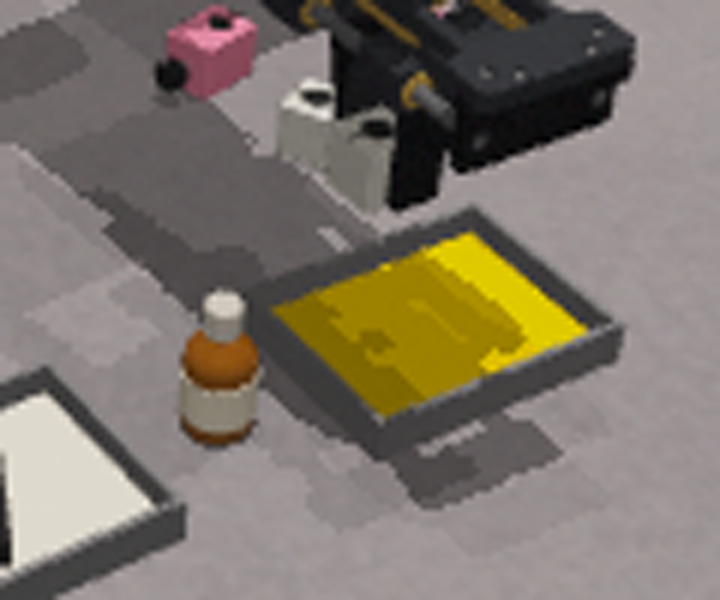

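The clamp is held upright (crop 360,160) above the near-bottle end of the yellow tray. I lower it.

Converted, 0.098 m / 0.8 = 0.1225, 0.002 m / 0.8 = 0.0025, -0.5 degrees / 90 = -0.0056.

>>> play_rows --motion '[[[0.0025,0,0.025,0,0,-0.0056],[0.0025,0,0.0563,0,0,-0.0056],[0.0025,0,0.0813,0,0,-0.0056],[0.0025,0,0.1,0,0,-0.0056],[0.0025,0,0.1125,0,0,-0.0056],[0.0025,0,0.1188,0,0,-0.0056],[0.0025,0,0.1225,0,0,-0.0056],[0.0025,0,0.1225,0,0,-0.0056]]]'

```text
time_s: 25.52
position: [0.6221, 0.1982, 0.0327]
tcp_rot: [[-0.057, 0.998, -0.0], [0.998, 0.057, 0.0], [0.0, -0.0, -1.0]]
force: [0.6, -0.1, -1.3]
opening: 0.345
grasp_force: 30.0
```

Converted, 0.002 m / 0.8 = 0.0025, 0.001 m / 0.8 = 0.0013.

>>> play_rows --motion '[[[0,0,0.0013,0,0,0],[0,0,0.0025,0,0,0],[0,0,0.0025,0,0,0]]]'

```text
time_s: 25.77
position: [0.6224, 0.1985, 0.0316]
tcp_rot: [[-0.058, 0.998, 0.001], [0.998, 0.058, 0.0], [0.0, 0.001, -1.0]]
force: [-0.1, 0.1, -1.4]
opening: 0.341
grasp_force: 30.0
```

Converted, 0.003 m / 0.8 = 0.0038, 0.001 m / 0.8 = 0.0013.

>>> play_rows --motion '[[[0,0,0.0013,0,0,0],[0,0,0.0025,0,0,0],[0,0,0.0038,0,0,0],[0,0,0.0038,0,0,0]]]'

```text
time_s: 26.1
position: [0.6222, 0.1984, 0.0284]
tcp_rot: [[-0.058, 0.998, 0.0], [0.998, 0.058, 0.0], [0.0, 0.0, -1.0]]
force: [-1.0, -0.2, 2.2]
opening: 0.345
grasp_force: 30.0
```

Converted, -0.08 m / 0.8 = -0.1, -0.06 m / 0.8 = -0.075.

>>> play_rows --motion '[[[0,0,0,0,0,0],[0,0,0,0,0,0],[0,0,0,0,0,0],[0,0,0,0,0,0],[0,0,-0.0125,0,0,0],[0,0,-0.0375,0,0,0],[0,0,-0.075,0,0,0],[0,0,-0.1,0,0,0]]]' --fingers 0.05

```text
time_s: 26.77
position: [0.6226, 0.1985, 0.1102]
tcp_rot: [[-0.058, 0.998, 0.002], [0.998, 0.058, 0.0], [0.0, 0.002, -1.0]]
force: [0.1, 0.5, 0.5]
opening: 0.573
grasp_force: 0.0
```

```bash
python3 go.py .4663 .278 .11 30.5;cat > c.py <<'E'
from fit import *
d=imaging.capture('scene')
for p,y in(((.4663,.278),.53),):
    m=mask_near('scene','clamp_a',d,np.array(p)); 
    if m is not None: print(fit('clamp_a',[(d,m)],p,[y]))
E
python3 c.py
```

```text
yaw 93.3322513470002 tilt [ 0.002  0.    -1.   ] p [0.6226 0.1985 0.1102] t 26.7667
[ 8.840e-02 -1.514e-01 -1.000e-04] [ 0.1 -0.1 62.8] dist 0.175
(np.float64(0.4658192022655684), np.float64(0.2751845916212451), np.float64(39.077060403098436), np.float64(0.5267234701781565))
```

Converted, -0.151 m / 0.8 = -0.1888, -0.145 m / 0.8 = -0.1813, 56 degrees / 90 = 0.6222.

>>> play_rows --motion '[[[0.0138,-0.0238,0,0,0,0.0778],[0.0288,-0.05,0,0,0,0.1556],[0.045,-0.0775,0,0,0,0.2333],[0.0613,-0.105,0,0,0,0.3111],[0.0775,-0.1325,0,0,0,0.3889],[0.0938,-0.16,0,0,0,0.4667],[0.1063,-0.1813,0,0,0,0.5444],[0.11,-0.1888,0,0,0,0.6222]]]' --fingers 0.055

```text
time_s: 27.53
position: [0.4617, 0.2781, 0.1072]
tcp_rot: [[0.798, 0.603, -0.005], [0.603, -0.798, -0.001], [-0.005, -0.002, -1.0]]
force: [-0.9, 0.0, 0.6]
opening: 0.627
grasp_force: 0.0
```

Converted, 6 degrees / 90 = 0.0667.

>>> play_rows --motion '[[[0,0,0,0,0,0.0667],[0,0,0,0,0,0.0667],[0,0,0,0,0,0.0667]]]'

```text
time_s: 27.78
position: [0.466, 0.2775, 0.1077]
tcp_rot: [[0.853, 0.523, -0.0], [0.523, -0.853, -0.0], [-0.0, -0.0, -1.0]]
force: [0.3, -0.1, -0.9]
opening: 0.633
grasp_force: 0.0
```

```bash
python3 go.py .4663 .278 .021 31; python3 c.py; python3 - <<'E'
from fit import *
d=imaging.capture('scene')
f=d['frame'][130:230,260:380];cv2.imwrite('pics/c3.png',cv2.resize(f[:,:,::-1],None,fx=6,fy=6,interpolation=cv2.INTER_CUBIC))
m=mask_near('scene','clamp_a',d,np.array([.622,.1985]))
if m is not None: print(fit('clamp_a',[(d,m)],(.622,.1985),[1.62],z=.007))
E
```

```text
yaw 31.505296134290717 tilt [-0. -0. -1.] p [0.466  0.2775 0.1077] t 27.7833
[ 0.0006 -0.0003  0.0867] [-0.   0.   0.5] dist 0.087
(np.float64(0.4659282871669549), np.float64(0.27678427008677997), np.float64(33.98211887296382), np.float64(0.09679858835391986))
(np.float64(0.6225289780521261), np.float64(0.19949834247828074), np.float64(98.5481267388014), np.float64(0.12963734889537304))
```

View pics/c3.png

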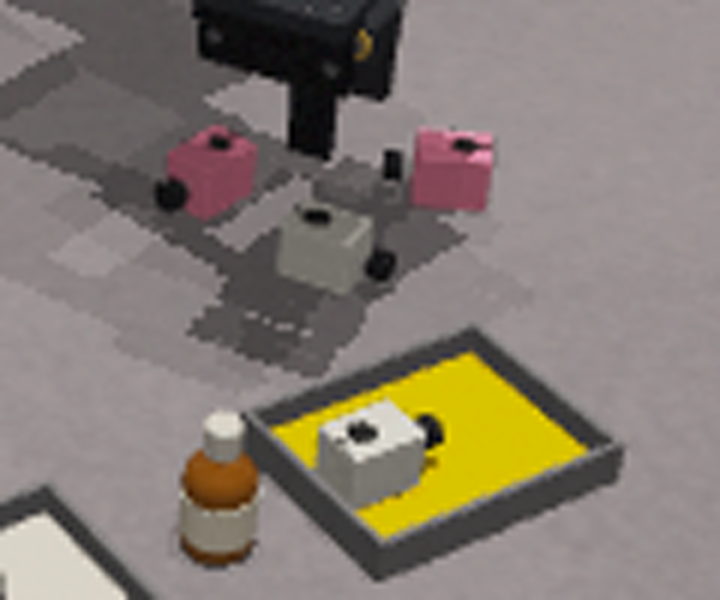

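The placed clamp_b stands flat on the yellow lining (crop 370,450) with its knob toward +y. The gripper is above the grey clamp_a (crop 325,245) and both pink ones are clear.

>>> play_rows --motion '[[[0,0,0.025,0,0,0],[0,0,0.0563,0,0,0],[0,0,0.0788,0,0,0],[0,0,0.0938,0,0,0],[0,0,0.1038,0,0,0],[0,0,0.1088,0,0,0],[0,0,0.1088,0,0,0]]]'

```text
time_s: 28.57
position: [0.466, 0.2773, 0.0203]
tcp_rot: [[0.854, 0.52, -0.001], [0.52, -0.854, -0.0], [-0.001, -0.0, -1.0]]
force: [-0.4, 0.0, -0.0]
opening: 0.633
grasp_force: 0.0
```

>>> play_rows --motion '[[[0,0,0,0,0,0],[0,0,0,0,0,0],[0,0,0,0,0,0],[0,0,0,0,0,0],[0,0,0,0,0,0],[0,0,0,0,0,0],[0,0,0,0,0,0],[0,0,0,0,0,0]]]' --fingers 0.022

```text
time_s: 29.23
position: [0.4667, 0.2776, 0.0215]
tcp_rot: [[0.854, 0.52, 0.001], [0.52, -0.854, 0.0], [0.001, 0.0, -1.0]]
force: [-0.8, -1.9, 6.1]
opening: 0.342
grasp_force: 30.0
```

>>> play_rows --motion '[[[0,0,-0.0125,0,0,0],[0,0,-0.0375,0,0,0],[0,0,-0.0688,0,0,0],[0,0,-0.1,0,0,0],[0,0,-0.125,0,0,0],[0,0,-0.125,0,0,0]]]'

```text
time_s: 29.73
position: [0.4681, 0.2784, 0.1246]
tcp_rot: [[0.854, 0.52, 0.007], [0.52, -0.854, 0.003], [0.007, 0.001, -1.0]]
force: [0.6, 0.4, -1.9]
opening: 0.339
grasp_force: 30.0
```

```bash
python3 go.py .6165 .2625 .12 93.3
```

```text
yaw 31.339329549245075 tilt [ 0.007  0.003 -1.   ] p [0.4681 0.2784 0.1246] t 29.7333
[0.1184 0.0908 0.0056] [  0.3  -0.3 -62. ] dist 0.149
```

Converted, 0.1185 m / 0.8 = 0.1481, 0.113 m / 0.8 = 0.1413, -56 degrees / 90 = -0.6222.

>>> play_rows --motion '[[[0.0188,0.0144,0,0,0,-0.0778],[0.04,0.0306,0,0,0,-0.1556],[0.0625,0.0475,0,0,0,-0.2333],[0.085,0.065,0,0,0,-0.3111],[0.1063,0.0813,0,0,0,-0.3889],[0.125,0.0963,0,0,0,-0.4667],[0.1413,0.1088,0,0,0,-0.5444],[0.1481,0.1138,0,0,0,-0.6222]]]'

```text
time_s: 30.4
position: [0.6165, 0.2607, 0.1193]
tcp_rot: [[0.042, 0.999, 0.0], [0.999, -0.042, -0.0], [-0.0, 0.0, -1.0]]
force: [-0.1, 0.8, -0.6]
opening: 0.342
grasp_force: 30.0
```

Converted, -6 degrees / 90 = -0.0667.

>>> play_rows --motion '[[[0,0,0,0,0,-0.0667],[0,0,0,0,0,-0.0667],[0,0,0,0,0,-0.0667],[0,0,0,0,0,-0.0667]]]'

```text
time_s: 30.73
position: [0.6135, 0.2613, 0.1198]
tcp_rot: [[-0.056, 0.998, -0.002], [0.998, 0.056, -0.0], [-0.0, -0.002, -1.0]]
force: [1.0, 0.3, -0.9]
opening: 0.345
grasp_force: 30.0
```

```bash
python3 go.py .6165 .2625 .0285 93.3; python3 - <<'E'
from fit import *
d=imaging.capture('scene')
s=bot.read_state();p=s['position']
for r in finder.outline_of('scene','clamp_a'):
    v,u=np.nonzero(r['pixels']); q=ray(d,u.mean(),v.mean(),.12)
    if np.hypot(*(q[:2]-p[:2]))<.04: print(fit('clamp_a',[(d,r['pixels'])],p[:2],[1.63],z=p[2]-.0215),p)
E
```

```text
yaw 93.21523751210405 tilt [-0.002 -0.    -1.   ] p [0.6135 0.2613 0.1198] t 30.7333
[0.001  0.0032 0.0913] [-0.1  0.  -0.1] dist 0.091
(np.float64(0.6091386319148768), np.float64(0.25275682750927964), np.float64(139.85781554619277), np.float64(0.33479452054794523)) [0.61375849 0.26141876 0.1201369 ]
```

Converted, 0.087 m / 0.8 = 0.1088, 0.002 m / 0.8 = 0.0025.

>>> play_rows --motion '[[[0.0013,0.0025,0.025,0,0,0],[0.0013,0.0025,0.0563,0,0,0],[0.0013,0.0025,0.0788,0,0,0],[0.0013,0.0025,0.0938,0,0,0],[0.0013,0.0025,0.1025,0,0,0],[0.0013,0.0025,0.1075,0,0,0],[0.0013,0.0025,0.1088,0,0,0],[0.0013,0.0025,0.1088,0,0,0]]]'

```text
time_s: 31.5
position: [0.6171, 0.2627, 0.0344]
tcp_rot: [[-0.058, 0.998, 0.001], [0.998, 0.058, 0.0], [0.0, 0.001, -1.0]]
force: [-0.2, -1.0, -0.2]
opening: 0.342
grasp_force: 30.0
```

Converted, 0.002 m / 0.8 = 0.0025, 0.001 m / 0.8 = 0.0013.

>>> play_rows --motion '[[[0,0,0.0013,0,0,0],[0,0,0.0025,0,0,0],[0,0,0.0025,0,0,0]]]'

```text
time_s: 31.75
position: [0.617, 0.2626, 0.0325]
tcp_rot: [[-0.058, 0.998, 0.001], [0.998, 0.058, 0.0], [0.0, 0.001, -1.0]]
force: [-0.4, -0.2, -1.9]
opening: 0.34
grasp_force: 30.0
```

Converted, 0.0035 m / 0.8 = 0.0044, 0.001 m / 0.8 = 0.0013.

>>> play_rows --motion '[[[0,0,0.0013,0,0,0],[0,0,0.0025,0,0,0],[0,0,0.0038,0,0,0],[0,0,0.0044,0,0,0],[0,0,0.0044,0,0,0]]]'

```text
time_s: 32.17
position: [0.6165, 0.2625, 0.0285]
tcp_rot: [[-0.058, 0.998, -0.0], [0.998, 0.058, -0.0], [-0.0, -0.0, -1.0]]
force: [-0.7, -0.2, 0.7]
opening: 0.343
grasp_force: 30.0
```

Converted, 0.001 m / 0.8 = 0.0013, 0.0005 m / 0.8 = 0.0006.

>>> play_rows --motion '[[[0,0,0.0006,0,0,0],[0,0,0.0013,0,0,0],[0,0,0.0013,0,0,0]]]'

```text
time_s: 32.42
position: [0.6166, 0.2625, 0.0285]
tcp_rot: [[-0.058, 0.998, 0.0], [0.998, 0.058, -0.0], [-0.0, 0.0, -1.0]]
force: [-2.2, -1.2, 6.2]
opening: 0.343
grasp_force: 30.0
```

Contact. I release, lift, and retreat for a final look.

Converted, -0.1 m / 0.8 = -0.125, -0.06 m / 0.8 = -0.075.

>>> play_rows --motion '[[[0,0,0,0,0,0],[0,0,0,0,0,0],[0,0,0,0,0,0],[0,0,0,0,0,0],[0,0,-0.0125,0,0,0],[0,0,-0.0375,0,0,0],[0,0,-0.075,0,0,0],[0,0,-0.125,0,0,0]]]' --fingers 0.05

```text
time_s: 33.08
position: [0.6145, 0.2619, 0.1259]
tcp_rot: [[-0.058, 0.998, -0.006], [0.998, 0.058, -0.001], [-0.001, -0.006, -1.0]]
force: [0.4, 0.8, 0.5]
opening: 0.573
grasp_force: 0.0
```

Converted, -0.12 m / 0.8 = -0.15, -0.11 m / 0.8 = -0.1375.

>>> play_rows --motion '[[[0,-0.0375,-0.025,0,0,0],[0,-0.075,-0.05,0,0,0],[0,-0.1125,-0.075,0,0,0],[0,-0.1375,-0.1,0,0,0],[0,-0.15,-0.125,0,0,0],[0,-0.15,-0.125,0,0,0],[0,-0.15,-0.125,0,0,0]]]'

```text
time_s: 33.67
position: [0.4975, 0.2559, 0.2292]
tcp_rot: [[-0.059, 0.998, 0.004], [0.998, 0.059, 0.001], [0.001, 0.004, -1.0]]
force: [0.2, -0.3, -1.3]
opening: 0.577
grasp_force: 0.0
```

```bash
python3 - <<'E'
from fit import *
d=save('scene','f');cv2.imwrite('pics/fz.png',cv2.resize(d['frame'][130:310,110:390,::-1],None,fx=2.8,fy=2.8,interpolation=cv2.INTER_CUBIC))
for n,p,y in(('clamp_a',(.617,.2625),1.62),('clamp_a',(.622,.199),1.62),('carrier',(.6285,-.012),-.42),('eyepiece_a',(.639,-.279),0),('eyepiece_a',(.6485,-.216),0),('cleaner',(.62,.121),0)):
    m=mask_near('scene',n,d,np.array(p))
    if m is not None: print(n,np.round(fit(n,[(d,m)],p,[y],z=0 if n=='cleaner' else .007),3))
print(bot.read_state()['qvel'].round(2))
E
```

```text
clamp_a [  0.616   0.263 102.653   0.177]
clamp_a [ 0.623  0.2   98.686  0.154]
carrier [ 6.2900e-01 -1.2000e-02 -2.2355e+01  8.1000e-02]
eyepiece_a [ 0.636 -0.277 17.194  0.178]
eyepiece_a [ 0.648 -0.219  3.993  0.228]
cleaner [ 0.616  0.123 17.581  0.208]
[ 0.05 -0.23  0.05 -0.02  0.08  0.06]
```

View pics/fz.png

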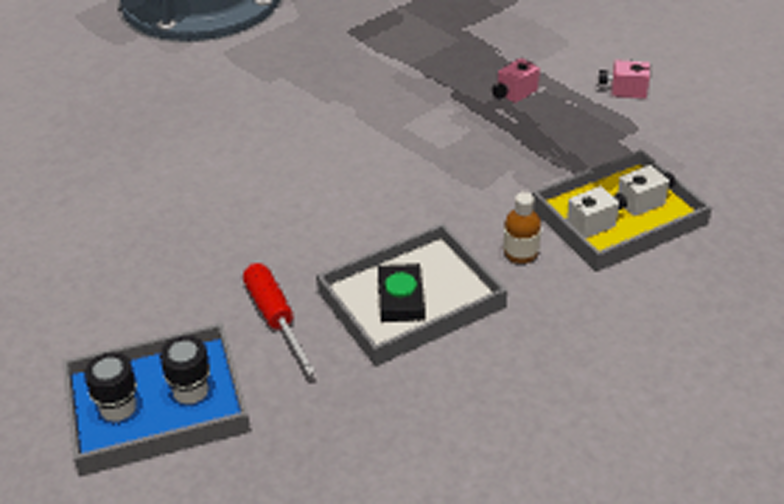

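The picture shows every part upright in its own tray: eyepieces at crop (112,385) and (185,370), carrier at (400,290), clamps at (593,210) and (643,188). The bottle, screwdriver and pink clamps have not moved.

```bash
python3 -c "
from rig import bot;print(bot.hand_in())"
```

```text
the job is handed in; nothing more can be done
None
```

I handed the job in: the last picture shows all five parts standing upright in their own trays, with the bottle, screwdriver and pink clamps where they were; the hand-in returned no verdict.

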